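# Dock the two-pot caddy, uncover its pot and complete the pair

## Robot

A 6-joint arm with a two-finger parallel gripper is mounted at the origin on the work surface; the furniture and walls round the work are solid. World frame = base frame: x ahead of the robot, y to its left, z up, the work surface at z = 0. Lengths are in mm, angles in rad, forces in N, time in s.
With the tool pointing down it reaches from about 300 to 875 mm from the base axis. Payload 4.2 kg.
Tool frame: the origin (TCP) lies on the mounting face of the last link; the fingertips stand 173 mm ahead of it and the grasp point (between the pads) lies 155 mm ahead of it; z points along the fingers, y is the line along which they close (so a half turn about z gives the same grasp; the last joint's range is limited). The gripper opens to 85 mm and grips with 20 to 120 N. Pads are 22 mm wide; open, the fingers measure 114 mm over their backs; the gripper's body (76 mm by 85 mm) begins 54 mm behind the grasp point. The pads swing forward as they close: fully open they stand 13 mm farther back than shut.
Start: joints at [-1.22, 0.32, 1.565, -0, 1.257, -0.02], TCP at [208.356, -535.92, 404.738] pointing down, gripper open.
Joint ranges: [-3.11, 3.11], [-0.84, 2.01], [0.21, 2.61], [-1.34, 4.49], [0.05, 2.63], [-2.56, 2.56]. Speed limits (rad/s): [2.57, 2.57, 3.14, 3.14, 3.14, 3.14].

## Interface

Orientations are given as a unit quaternion [w, x, y, z].
In Python, from bench import * gives the robot as it stands. Calls block until the motion is done:
- movep(position, orientation): joint-space move of the TCP to a pose.
- move_straight(position, frame=None, velocity=150, f_stop=None): straight line of the TCP; frame=None keeps the orientation; velocity is the mean speed in mm/s. With f_stop (N) it stops when the force on the tool has changed by that much, and returns True; else False.
- move_j(angles): joint-space move.
- grip(opening, grasp_force=None): finger opening in mm; grasp_force is the grip in N (None keeps the last); returns when the fingers have stopped.
- sleep(seconds).
- ik(position, orientation): joint angles nearest the present ones, or None.
- read_state(): the state.
- read_camera(name): name is "scene" or "top" or "wrist"; returns (picture, depth): 480x640x3 uint8, red, green, blue; 480x640 float32, mm along the optical axis (not along the pixel's ray), 0 where there is no reading.
- camera_params(name): a dict with "intrinsics" (3x3 intrinsics, pixels), "k1" (the pictures are not rectified: a ray, as slopes to the right and down, at radius r is drawn at 1 + k1 r^2 times it, then the intrinsics apply), "extrinsics" (4x4, takes a point from world to camera coordinates); the wrist camera has in their place "mount" (4x4, takes a point from camera to tool coordinates, whose origin is the TCP and whose axes are the flange's). Camera axes: x right, y down, z forward; pixel columns grow to the right and rows downward; lengths in mm; the calibration is good to about 2 mm. A picture is of the moment at which its call begins: read the wrist's pose just before it. camera_params takes no time and is no camera call.
A pose or a line that the arm cannot do raises Unreachable and nothing moves.
- close_job(): hands the job in; it is judged then, once.
The state is a dict: "clock": time; "joint_positions": joint angles; "dq": joint speeds; "effort": joint torques, N m; "tool_pos": TCP position; "eef_rot": TCP orientation; "force": force on the tool from outside, world axes, zero at the start; "moment": the same for the moment, N m; "width": finger opening in mm; "grip_force": force on a finger pad.
Only numpy, scipy, OpenCV 4.12 (cv2) and the standard library are available. Lean on these libraries where they do the work, as an engineer would, in place of code of your own. Each camera call takes 0.05 s, during which the arm holds its last target. There are 200 camera calls.

## Task

Carry the steel caddy (it holds one covered pot) by its black grip to the mouth of the steel dock and slide it in along the table, letting its own front edge lift the hinged catch without touching the catch yourself, until it is fully home and the catch has dropped behind it. Then pull the tight cover off its pot, with the caddy staying locked in the dock, and lay the cover flat in the shallow steel tray, knob up. Last, gently set the filled pot that stands on the table upright into the caddy's empty ring.

Things in the scene. Friction and masses are not known exactly. Their poses are not given: they have to be found in the camera images.
- dock: Steel frame screwed to the table, no floor; the caddy slides in on the table along its +x (away from the robot). Origin: on the table, at the caddy's home. Back stop face at x=+47 mm. End rails y=+-105 (x -54 to 52). Hold-down lips over x -40 to 46, |y| > 91: underside 11 mm high, turned up at the mouth (x -55 to -40). Guides, 12 mm high, flare from y=+-105 at x=-54 to +-117 at x=-96.
- dock_entry (a point): Point on the table in front of the dock (dock x=-145 mm, y=0). A caddy put down with its origin here, axes parallel to the dock's, is clear of guides, pin and catch; from here it slides 145 mm straight along the dock's +x to home, staying on or within 2 mm of the table to pass under pin and lips.
- catch_pin (a point): Middle of the catch's pivot pin (dock x=-88, y=-96.5, 20 mm high), 6 mm thick, reaching from y=-133 to -91 over the channel's edge. Its bracket stands outside: x -100 to -76, y -126 to -142, 31 mm high.
- catch (a joint): Dark steel gravity catch, 8 mm wide, 45 g, on the pin at the dock's -y side. 0 rad = hanging, nose 1.5 mm over the table; positive = raised, up to 1.1. It slopes down into the dock at 26 deg. The caddy's front edge lifts it (under 1 N), it rides on the foot at about 0.2 rad and drops to 0 behind the rear edge when the caddy is within 3 mm of home.
- catch_nose (a point): Lower tip of the catch's nose at its locking face; catch down: dock x=-52, y=-96.5, 1.5 mm high.
- caddy: Steel caddy for two pots, 0.6 kg with its fixed pot. Origin: under the centre of its foot plate, 92 (x) x 204 (y) x 8 mm. At y=+54 mm a filled pot fixed in a wire ring (rim 70 mm across, at z=44) with the cover on; at y=-54 an empty ring. Starts left of the dock, turned about a quarter turn counter-clockwise (75 to 105 deg) from its place in the dock. Home: origin and axes on the dock's.
- grip (a point): Middle of the caddy's black grip (caddy x=y=0, z=75 mm): 14 mm (caddy x) by 22 mm (y) by 26 mm high, z 62 to 88, on a thin neck. Take it from above across its 14 mm. The caddy, cover on, hangs about level from it.
- pot_seat (a point): Under the middle of the caddy's fixed covered pot (caddy y=+54 mm, z=8). With the cover on, the cover's origin is 24 mm above it.
- ring_seat (a point): Middle of the empty ring, on the foot's top (caddy y=-54 mm, z=8). Wire ring of 30 mm inner radius; its top is 14 mm over this point. The filled pot stands in it on the foot.
- cover: Round steel cover on the caddy's pot, 78 mm across, 80 g. Origin: middle of the skirt's lower edge; flat top at z=14.5 mm, black knob 21 mm across, z 18 to 41. Sprung seals in the skirt cling to the pot: straight up it takes about 9 to 13 N, more than the caddy weighs, so it needs a firm grip and an undocked caddy would come along. Free after about 12 mm.
- return_tray: Shallow steel tray for used covers, open on top, 120 (x) x 110 (y) x 22 mm, walls and floor 2 mm, 0.6 kg, loose. Origin under the centre of its floor. On the robot's right; it and the filled pot change places.
- fresh_pot: Filled spun steel pot, loose, 0.08 to 0.17 kg, upright on the table at the robot's right (near or far place). Origin under the centre of its base; 33 mm high, 49 mm across at the base, widening evenly to 64 mm at the rolled rim (z 30 to 33). Grasp it across the rim, fingertips 14 mm or more over its base so they clear the ring.
- empty_pot: Empty spun steel pot, 62 mm across, 30 mm high, apart behind the plywood cabinet; not needed, leave it.
- label_roll: Roll of labels, 68 mm across, 35 mm high, near the empty pot; leave it.
Not all that is in view belongs to the job. What is shaped like the fresh_pot but red is not meant.

How it is judged:
By the outcome, as a careful person would: the job done as asked, in the order asked, and still so for the second after the job is handed in, with the robot touching nothing.
It also fails if it takes over 70 s, if anything falls off the work surface, if the arm or the gripper's body presses on something with over 40 N, if the wrist force passes 120 N, or if a joint passes its speed limit or range.

## Working session

There is one attempt and no reset: what is moved stays moved. The work goes in short steps, each a Python script; the robot and the scene stay as the last script left them, time stands still between calls to the robot, and variables do not carry over. Pictures are saved under pics/ and viewed, at most 10 in all, crops included, and the job is handed in when it is done.

```bash
mkdir -p pics; ls; python3 - <<'E'
from bench import *
import cv2,numpy as np
for n in("top","scene"):
    p,d=read_camera(n); cv2.imwrite(f"pics/{n}0.png",p[:,:,::-1]); np.save(f"pics/{n}0.npy",d); np.save(f"pics/{n}0c.npy",p)
    print(n,camera_params(n))
print(camera_params("wrist")); s=read_state(); print(s)
E
```

```text
pics
top {'intrinsics': array([[587.30847298,   0.        , 310.98533308],
       [  0.        , 587.30847298, 250.30105843],
       [  0.        ,   0.        ,   1.        ]]), 'k1': -0.06152252951930576, 'extrinsics': array([[ 1.93415612e-02, -9.99715900e-01,  1.39292435e-02,
        -5.65667005e+01],
       [-9.98407477e-01, -2.00509470e-02, -5.27301577e-02,
         4.95497270e+02],
       [ 5.29944715e-02, -1.28871773e-02, -9.98511646e-01,
         1.19229454e+03],
       [ 0.00000000e+00,  0.00000000e+00,  0.00000000e+00,
         1.00000000e+00]])}
scene {'intrinsics': array([[537.3850708 ,   0.        , 322.09090788],
       [  0.        , 537.3850708 , 238.05223627],
       [  0.        ,   0.        ,   1.        ]]), 'k1': -0.0006101352986699693, 'extrinsics': array([[ 8.98404593e-01, -4.39062374e-01,  9.66534163e-03,
        -4.53060453e+02],
       [-3.81896204e-01, -7.91920477e-01, -4.76463270e-01,
         1.92826497e+02],
       [ 2.16851276e-01,  4.24365633e-01, -8.79141248e-01,
         1.34832219e+03],
       [ 0.00000000e+00,  0.00000000e+00,  0.00000000e+00,
   
[... 569 characters left out ...]
]])}
{'clock': 0.1, 'joint_positions': array([-1.21996888e+00,  3.20244018e-01,  1.56557983e+00, -4.55473543e-05,
        1.25740794e+00, -2.00368019e-02]), 'dq': array([-0.00227354, -0.00176718, -0.00290646,  0.00085082,  0.00124811,
       -0.00231625]), 'effort': array([ 1.71305337e-04, -4.16408122e+01, -2.34704965e+01,  4.31626711e-05,
        4.86414458e-03,  1.37394437e-05]), 'tool_pos': array([ 208.31413124, -535.77284302,  403.94803962]), 'eef_rot': array([-8.04814176e-04,  9.82855043e-01,  1.84378124e-01, -1.56298092e-04]), 'force': array([ 0.06932169,  0.53911621, -0.13745761]), 'moment': array([-0.02883925,  0.03029534, -0.00922554]), 'grip_force': 0.0, 'width': 85.27484743959293}
```

View pics/top0.png

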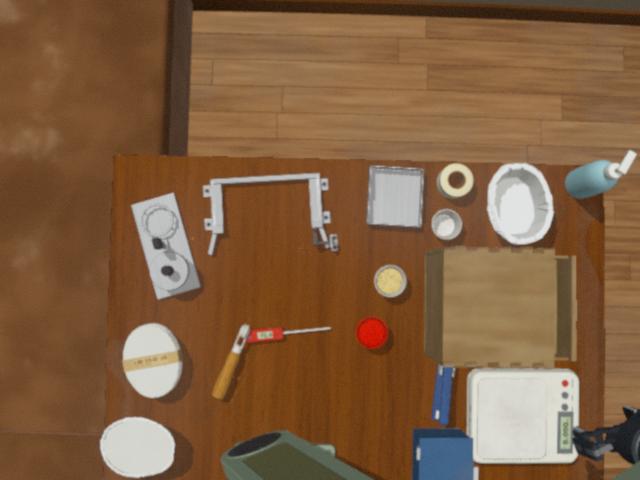

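View pics/scene0.png

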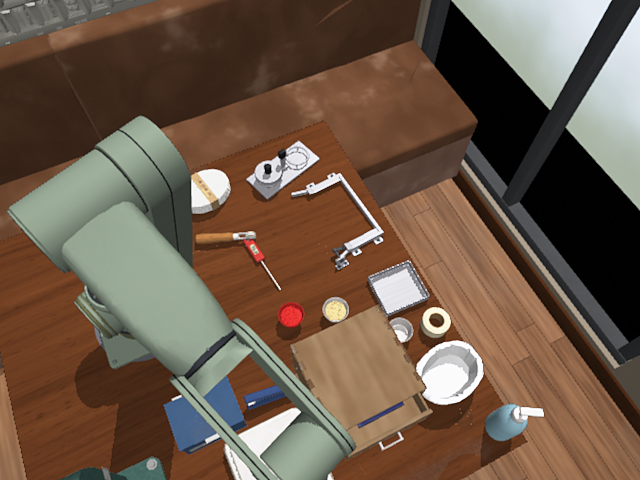

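The top view shows the caddy at (165,247) with its cover knob at (167,270), the dock between (215,180) and (320,250), and the catch at (325,238). The tray is at (396,197), the filled pot at (391,281) and the red decoy at (373,334). The scene view agrees.

```bash
cat > h.py <<'E'
from bench import *
import numpy as np, cv2
from scipy.spatial.transform import Rotation as R
def rot(q): return R.from_quat(np.r_[q[1:],q[0]]).as_matrix()
def down(phi): return [0,float(np.cos(phi/2)),float(np.sin(phi/2)),0]   # tool x at world angle phi
def snap(n,tag=None):
    s=read_state(); p,d=read_camera(n); c=camera_params(n)
    if n=="wrist":
        T=np.eye(4);T[:3,:3]=rot(s["eef_rot"]);T[:3,3]=s["tool_pos"];T=T@c["mount"]
    else: T=np.linalg.inv(c["extrinsics"])
    if tag:
        cv2.imwrite(f"pics/{tag}.png",p[:,:,::-1]); np.savez(f"pics/{tag}.npz",p=p,d=d,T=T,K=c["intrinsics"],k=c["k1"])
    return p,d,T,c["intrinsics"],c["k1"]
def load(tag):
    z=np.load(f"pics/{tag}.npz"); return z["p"],z["d"],z["T"],z["K"],float(z["k"])
def rays(uv,K,k):
    uv=np.asarray(uv,float).reshape(-1,1,2)
    return cv2.undistortPoints(uv,K,np.array([k,0,0,0]),None,None,).reshape(-1,2)
def plane(uv,z,v):
    _,_,T,K,k=v; r=rays(uv,K,k); r=np.c_[r,np.ones(len(r))]@T[:3,:3].T
    return T[:3,3]+r*((z-T[2,3])/r[:,2])[:,None]
def cloud(v):
    p,d,T,K,k=v; u=np.stack(np.meshgrid(np.arange(640),np.arange(480)),-1).reshape(-1,2)
    r=rays(u,K,k); P=np.c_[r,np.ones(len(r))]*d.reshape(-1,1)
    P=P@T[:3,:3].T+T[:3,3]; P[d.ravel()==0]=np.nan
    return P.reshape(480,640,3)
def heightmap(P,x0,x1,y0,y1,s=1.0):
    """max-height map, rows: x descending, cols: y descending"""
    H=np.zeros((int((x1-x0)/s),int((y1-y0)/s)),np.float32)
    Q=P.reshape(-1,3); Q=Q[(Q[:,0]>x0)&(Q[:,0]<x1)&(Q[:,1]>y0)&(Q[:,1]<y1)]
    np.maximum.at(H,(((x1-Q[:,0])/s).astype(int).clip(0,H.shape[0]-1),((y1-Q[:,1])/s).astype(int).clip(0,H.shape[1]-1)),Q[:,2]); return H
E
python3 - <<'E'
from h import *
p=np.load("pics/top0c.npy");d=np.load("pics/top0.npy");c=camera_params("top")
v=(p,d,np.linalg.inv(c["extrinsics"]),c["intrinsics"],c["k1"])
P=cloud(v)
for n,uv,z in[("cover knob",(167,270),73),("grip",(158,243),88),("ring",(160,220),22),("dockTL",(215,182),12),("dockTR",(320,178),12),("dock L mouth",(211,252),12),("pin",(320,237),20),("bracket",(334,242),31),("tray",(396,197),22),("pot",(391,281),33),("red",(373,334),33),("cab",(430,255),80)]:
    print(n,plane([uv],z,v).round()[0],P[uv[1],uv[0]].round())
print(P[200:460:20,430:480:20,2].round())
E
```

```text
cover knob [449. 234.  73.] [449. 233.  75.]
grip [501. 249.  88.] [501. 249.  90.]
ring [552. 263.  22.] [553. 266.  11.]
dockTL [634. 154.  12.] [634. 154.  12.]
dockTR [647. -63.  12.] [649. -63.  -0.]
dock L mouth [489. 158.  12.] [489. 159.  10.]
pin [524. -65.  20.] [525. -65.   5.]
bracket [513. -93.  31.] [515. -94.   4.]
tray [ 609. -219.   22.] [ 612. -223.    1.]
pot [ 437. -209.   33.] [ 437. -210.   26.]
red [ 329. -175.   33.] [ 328. -176.   21.]
cab [ 488. -278.   80.] [ 490. -284.   54.]
[[  4.  -1.   3.]
 [ -1.   8.   2.]
 [  0.  -0.  -2.]
 [ 55. 168. 171.]
 [ 62. 169. 171.]
 [ 61. 171. 166.]
 [ 60. 170. 169.]
 [ 61. 170. 170.]
 [ -0. 171. 169.]
 [ -1.  37.  29.]
 [  2.  -1.  28.]
 [ -0.   1.  32.]
 [ 92.  93.  93.]]
```

```bash
python3 - <<'E'
from h import *
grip(60)
for tag,xyz,phi in[("wr",(510,-200,390),np.pi),("wd",(575,45,340),np.pi),("wc",(500,250,340),np.pi*1.06)]:
    movep(list(xyz),down(phi)); sleep(.2); v=snap("wrist",tag); print(read_state()["clock"],read_state()["joint_positions"].round(2))
E
python3 - <<'E'
import cv2,numpy as np
cv2.imwrite("pics/wcd.png",np.vstack([cv2.imread("pics/wd.png")[60:360],cv2.imread("pics/wc.png")[90:390]]))
E
```

```text
2.425 [-0.4   0.29  1.65 -0.    1.2  -1.97]
3.6833 [ 0.06  0.37  1.66 -0.    1.11 -1.51]
4.8083 [ 0.44  0.34  1.7  -0.    1.1  -1.32]
```

View pics/wcd.png

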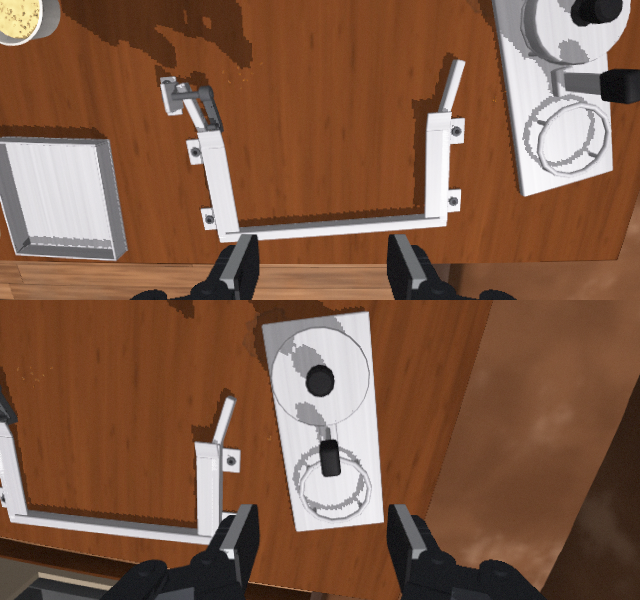

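View pics/wr.png

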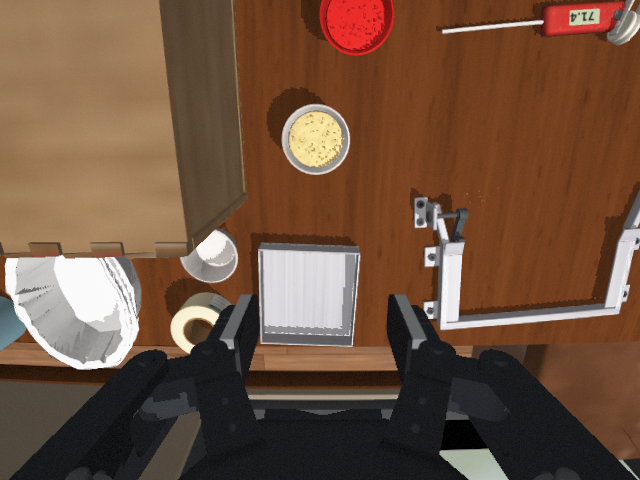

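The stacked close-ups show the dock (inner lips near columns 235 and 428, catch near (210,105)), and the caddy with foot corners at (263,325), (369,312), (382,520) and (297,530). Its grip is at (330,457). The third picture shows the filled pot at (316,139) and the tray centred at (307,295), with the cabinet edge left of the pot.

```bash
cat > m.py <<'E'
from h import *
def ortho(v,z,x0,x1,y0,y1,s=0.5):
    p,d,T,K,k=v
    gx,gy=np.meshgrid(np.arange(x1,x0,-s),np.arange(y1,y0,-s),indexing="ij")
    W=np.stack([gx,gy,np.full_like(gx,z)],-1).reshape(-1,3); Ti=np.linalg.inv(T)
    r=cv2.Rodrigues(Ti[:3,:3])[0]
    uv=cv2.projectPoints(W,r,Ti[:3,3],K,np.array([k,0,0,0]))[0].reshape(*gx.shape,2).astype(np.float32)
    return cv2.remap(p,uv[...,0],uv[...,1],cv2.INTER_LINEAR)
E
python3 - <<'E'
from m import *
v=load("wc"); P=cloud(v)
q=plane([(263,115),(369,102),(382,310),(297,320)],8,v); print("foot",q.round(1).tolist(),[np.linalg.norm(q[i]-q[i-1]).round(1) for i in range(4)],q.mean(0).round(1))
def blob(m): return P[m]
g=P[200:275,300:360].reshape(-1,3); g=g[(g[:,2]>60)&(g[:,2]<95)]; print("grip",len(g),np.median(g,0),g.min(0),g.max(0))
t=g[g[:,2]>84];print("griptop",len(t),t.mean(0),cv2.minAreaRect(t[:,:2].astype(np.float32)))
k=P[130:200,290:350].reshape(-1,3); k=k[(k[:,2]>68)&(k[:,2]<80)]; print("knob top",len(k),k.mean(0),cv2.minEnclosingCircle(k[:,:2].astype(np.float32)))
# dock
for tag in("wd",):
    v=load(tag); P=cloud(v)
    print("heights lips",P[235,220],P[235,437],P[288,330])
    o=ortho(v,13,470,680,-110,200); hsv=cv2.cvtColor(o,cv2.COLOR_RGB2HSV); m=((hsv[...,1]<70)&(hsv[...,2]>90)).astype(np.uint8)*255
    cv2.imwrite("pics/dock_o.png",o[:,:,::-1]); cv2.imwrite("pics/dock_m.png",m)
    L=[];Rr=[];B=[]
    xs=680-np.arange(m.shape[0])*.5; ys=200-np.arange(m.shape[1])*.5; mc=int((200-45)/.5)
    for i in np.where((xs>550)&(xs<620))[0]:
        r=m[i]; a=np.where(r[:mc])[0]; b=np.where(r[mc:])[0]
        if len(a)and len(b): L.append((xs[i],ys[a[-1]]));Rr.append((xs[i],ys[mc+b[0]]))
    for j in np.where((ys>-20)&(ys<110))[0]:
        a=np.where(m[:,j])[0]
        if len(a): B.append((ys[j],xs[a[-1]],xs[a[0]]))
    L,Rr,B=map(np.array,(L,Rr,B))
    for n,A in(("L",L),("R",Rr),("B",B[:,:2]),("Bback",B[:,[0,2]])):
        if len(A)>3: print(n,len(A),np.polyfit(A[:,0]-(580 if n in"LR" else 45),A[:,1],1).round(4),"med step",np.median(A[:,1]))
# pot, tray
v=load("wr");P=cloud(v)
print("pot rim z33",plane([(316,139)],33,v))
q=plane([(259,245),(360,246),(353,346),(260,345)],22,v);print("tray",q.round(1).tolist(),q.mean(0),[np.linalg.norm(q[i]-q[i-1]).round(1) for i in range(4)])
print("tray z",P[250,300],P[290,310])
E
```

```text
foot [[420.3, 181.6, 8.0], [393.6, 267.7, 8.0], [584.0, 325.7, 8.0], [611.7, 242.2, 8.0]] [np.float64(200.7), np.float64(90.2), np.float64(199.1), np.float64(88.0)] [502.4 254.3   8. ]
grip 702 [499.28001751 252.96211244  87.40137618] [491.06333927 244.83873704  64.37580211] [514.05392446 262.75979958  89.84406645]
griptop 556 [501.92959031 253.63127985  87.55371871] ((502.5402526855469, 253.74325561523438), (21.46590232849121, 13.907364845275879), 17.643901824951172)
knob top 654 [450.87073069 236.56105737  72.02797169] ((451.4237976074219, 236.76771545410156), 10.364449501037598)
heights lips [588.5868145  -51.89914473  15.1949971 ] [589.50232938 149.82172971  13.43131465] [643.06001523  50.2447735   15.06898984]
L 139 [8.01000e-02 1.37693e+02] med step 138.0
R 139 [  0.0896 -44.7788] med step -44.5
B 259 [-7.970000e-02  6.364537e+02] med step 636.5
Bback 259 [-7.940000e-02  6.519865e+02] med step 652.0
pot rim z33 [[ 439.07792829 -207.15878534   33.        ]]
tray [[548.2, -269.1, 22.0], [549.4, -161.2, 22.0], [676.1, -165.0, 22.0], [674.9, -276.1, 22.0]] [ 612.1470925  -217.84370527   22.        ] [np.float64(126.9), np.float64(107.9), np.float64(126.8), np.float64(111.0)]
tray z [ 553.7780267  -225.34131783   22.29061803] [ 611.84887887 -216.16752566    1.92362169]
```

View pics/dock_o.png

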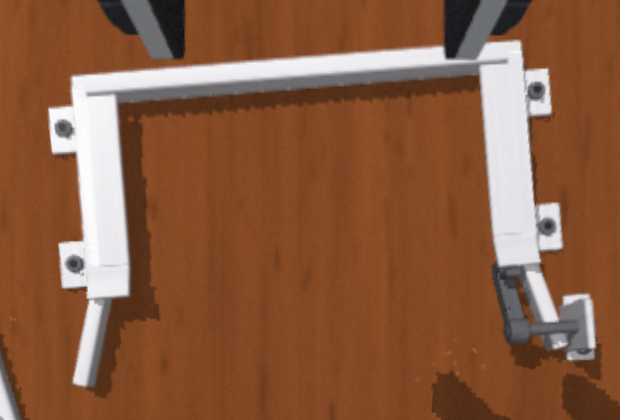

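```bash
cat >> h.py <<'E'
YD=0.0805; O=np.array([595.4,47.7])
def dk(x,y,yaw=YD): c,s=np.cos(yaw),np.sin(yaw); return O+np.array([c*x-s*y,s*x+c*y])
PD=np.pi/2+YD
def st(l=""):
    s=read_state(); print(l,"t%.1f"%s["clock"],s["tool_pos"].round(1),"F",s["force"].round(1),"w%.1f g%.0f"%(s["width"],s["grip_force"]))
E
python3 - <<'E'
from h import *
phi=np.radians(197.4); g=[502.2,253.7]
grip(36); movep([*g,270],down(phi)); move_straight([*g,231],velocity=120); st("at")
grip(0,70); st("gripped")
move_straight([*g,320],velocity=150); st("lift")
e=dk(-145,0); movep([*e,300],down(PD)); st("over entry")
move_straight([*e,240],velocity=150); print(move_straight([*e,230.5],velocity=30,f_stop=3)); st("down")
snap("wrist","we")
p,*_=snap("top","te"); cv2.imwrite("pics/te_c.png",cv2.resize(p[150:340,180:360,::-1],None,fx=3,fy=3))
E
python3 -c "
import cv2,numpy as np
a=cv2.imread('pics/we.png');b=cv2.imread('pics/te_c.png');b=cv2.resize(b,None,fx=480/b.shape[0],fy=480/b.shape[0])
c=np.hstack([a,b]);cv2.imwrite('pics/e.png',cv2.resize(c,None,fx=800/c.shape[1],fy=800/c.shape[1]))"
```

```text
at t6.0 [502.8 253.9 232.4] F [0.1 0.2 1. ] w36.4 g0
gripped t6.3 [502.7 254.1 232.5] F [-0.5  0.7  5.6] w12.9 g70
lift t7.1 [501.6 253.3 318.5] F [ 0.3 -0.5 -7.7] w13.0 g68
over entry t8.4 [451.1  36.3 299.8] F [-0.9 -0.1 -6.1] w13.0 g68
True
down t9.2 [451.6  36.2 232.5] F [ 1.1 -0.2  4.8] w13.0 g70
```

View pics/e.png

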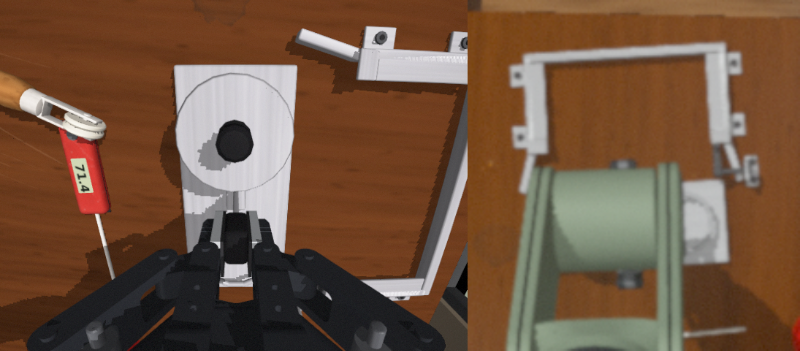

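The wrist view shows the caddy's front edge parallel to the dock, with foot corners at about (175,66) and (297,66). The top view shows the foot's -y end just in front of the catch.

```bash
python3 - <<'E'
from h import *
v=load("we"); q=plane([(239.5,90),(406.5,90)],8,v)[:,:2]-O
c,s=np.cos(YD),np.sin(YD); print("dock coords corners",(q@np.array([[c,-s],[s,c]])).round(1))
z=read_state()["tool_pos"][2]-2
t0=dk(-145,0)
for x,vel in((-100,80),(-50,80),(-8,60)):
    r=move_straight([*dk(x,0),231],velocity=vel,f_stop=14); st(f"x{x} {r}")
    if r: break
else:
    r=move_straight([*dk(4,0),231],velocity=25,f_stop=12); st(f"home {r}")
a=(np.array(read_state()["tool_pos"][:2])-O); print("dock",a@np.array([[c,-s],[s,c]]))
E
```

```text
dock coords corners [[-187.8  100.8]
 [ -98.1  100.9]]
x-100 True t9.6 [452.6  36.3 232.5] F [-1.1 -0.1  4.6] w12.9 g70
dock [-1.43236138e+02  1.11449989e-01]
```

```bash
python3 - <<'E'
from h import *
c,s=np.cos(YD),np.sin(YD)
sleep(.3); st("rest")
for x in (-125,-100):
    r=move_straight([*dk(x,0),232.5],velocity=60,f_stop=20); st(f"x{x} {r}")
    a=(np.array(read_state()["tool_pos"][:2])-O); print("dock",a@np.array([[c,-s],[s,c]]))
    if r: break
E
```

```text
rest t9.9 [452.5  36.3 232.5] F [-1.2  1.4  5.9] w13.1 g70
x-125 True t10.1 [454.7  36.5 232.8] F [-1.9 -0.7  6.2] w13.0 g70
dock [-1.41156658e+02  1.21318736e-01]
```

```bash
python3 - <<'E'
from h import *
c,s=np.cos(YD),np.sin(YD)
p=read_state()["tool_pos"]
for z in(232.8,233.3,233.8,234.3,234.8):
    move_straight([p[0],p[1],z],velocity=20); sleep(.1); st(f"z{z}")
    if read_state()["force"][2]<-3: break
for x in (-130,-115):
    r=move_straight([*dk(x,0),z],velocity=50,f_stop=25); st(f"x{x} {r}")
    if r: break
E
```

```text
z232.8 t10.4 [454.9  36.5 233. ] F [-0.3  1.1 -1.8] w12.8 g69
z233.3 t10.8 [454.6  36.4 233.1] F [ 0.6  0.3 -4.8] w13.1 g69
x-130 True t11.0 [457.1  36.7 233.4] F [-2.  -0.1  5.3] w12.9 g70
```

```bash
python3 - <<'E'
from h import *
c,s=np.cos(YD),np.sin(YD)
def dx(): a=np.array(read_state()["tool_pos"][:2])-O; return float((a@np.array([[c,-s],[s,c]]))[0])
x=dx(); z=233.3
for i in range(5):
    x+=2.5; move_straight([*dk(x,0),z],velocity=40); st(f"x{x:.1f} got {dx():.1f}")
    f=read_state()["force"]
    if np.linalg.norm(f[:2])>18 or abs(f[2])>20: break
sleep(.2); st("rest")
E
```

```text
x-136.2 got -136.2 t11.2 [459.7  36.7 233.5] F [-1.6  0.4  1.6] w12.8 g70
x-133.7 got -135.0 t11.5 [460.8  36.9 233.7] F [-6.4 -1.1  9.3] w12.7 g71
x-131.2 got -133.8 t11.7 [462.   36.9 233.9] F [-11.9  -1.   15.8] w12.7 g72
x-128.7 got -131.8 t12.0 [464.   37.1 233.9] F [-12.9  -0.8  17.6] w12.8 g72
x-126.2 got -129.0 t12.2 [466.8  37.3 233.9] F [-12.5  -0.3  15.6] w13.0 g72
rest t12.4 [466.8  37.3 233.9] F [-11.4  -1.6  15. ] w12.7 g72
```

```bash
cat >> h.py <<'E'
def dx(): a=np.array(read_state()["tool_pos"][:2])-O; return float(a@[np.cos(YD),np.sin(YD)])
E
python3 - <<'E'
from h import *
x=dx(); z=read_state()["tool_pos"][2]
for i in range(8):
    z+=.4; move_straight([*dk(x,0),z],velocity=20); sleep(.05); st(f"z{z:.1f}")
    if read_state()["force"][2]<-5.2: break
for i in range(8):
    x+=4; move_straight([*dk(x,0),z],velocity=50); f=read_state()["force"]; st(f"x{x:.1f} got {dx():.1f} z{z:.1f}")
    if np.linalg.norm(f[:2])>15: break
    if f[2]>-3: z+=.25
E
```

```text
z234.3 t12.8 [466.9  37.3 233.8] F [-1.2 -0.1 -5.4] w12.6 g69
x-125.0 got -124.4 z234.3 t13.0 [471.4  37.7 234. ] F [-0.6  0.1 -6.3] w12.9 g68
x-121.0 got -120.5 z234.3 t13.3 [475.2  38.  234.2] F [-0.1  0.  -6.3] w13.0 g68
x-117.0 got -116.6 z234.3 t13.5 [479.2  38.3 234.3] F [-0.2 -0.2 -6.2] w13.0 g68
x-113.0 got -112.7 z234.3 t13.8 [483.   38.6 234.3] F [-0.3  0.1 -7. ] w13.1 g68
x-109.0 got -108.7 z234.3 t14.0 [487.1  38.9 234.3] F [-0.7 -0.3 -6.9] w13.1 g68
x-105.0 got -104.6 z234.3 t14.3 [491.1  39.3 234.3] F [-0.8  0.4 -8.3] w12.9 g68
x-101.0 got -100.6 z234.3 t14.5 [495.1  39.6 234.3] F [-0.2  0.5 -7.6] w12.9 g68
x-97.0 got -96.6 z234.3 t14.8 [499.1  39.9 234.3] F [-0.8  0.5 -6.6] w12.7 g68
```

```bash
python3 - <<'E'
from h import *
x=dx(); z=234.0
while x<-9:
    x=min(x+8,-8); move_straight([*dk(x,0),z],velocity=60); f=read_state()["force"]; st(f"x{x:.1f} got {dx():.1f}")
    if np.linalg.norm(f[:2])>12 or abs(f[2]+6.5)>10: break
else:
    while x<4:
        x+=2; move_straight([*dk(x,0),z],velocity=40); f=read_state()["force"]; st(f"x{x:.1f} got {dx():.1f}")
        if np.linalg.norm(f[:2])>10: break
E
```

```text
x-88.6 got -87.9 t15.1 [507.8  40.6 234.1] F [-0.4  0.3 -6.9] w12.9 g68
x-80.6 got -80.2 t15.4 [515.5  41.2 234. ] F [-0.3  0.1 -7.4] w13.0 g69
x-72.6 got -72.3 t15.6 [523.3  41.9 233.9] F [-0.6 -0.1 -7.3] w12.8 g68
x-64.6 got -64.3 t15.9 [531.3  42.5 233.9] F [ 0.1 -0.1 -7. ] w12.6 g69
x-56.6 got -56.3 t16.2 [539.2  43.2 233.9] F [ 0.8  0.7 -7. ] w13.0 g69
x-48.6 got -48.3 t16.5 [547.2  43.8 233.9] F [-0.5 -0.  -7. ] w12.8 g69
x-40.6 got -40.4 t16.8 [555.2  44.5 233.9] F [ 1.4  1.  -6.2] w13.0 g69
x-32.6 got -32.4 t17.1 [563.1  45.1 233.8] F [ 0.1 -0.1 -6.6] w13.1 g69
x-24.6 got -24.4 t17.3 [571.1  45.7 233.9] F [-0.2 -0.2 -5.9] w12.7 g69
x-16.6 got -16.4 t17.6 [579.   46.4 233.8] F [ 0.7 -0.1 -5.9] w12.7 g69
x-8.6 got -8.4 t17.9 [587.   47.  233.8] F [-0.6 -1.1 -6.9] w12.8 g69
x-6.6 got -6.7 t18.2 [588.8  47.2 233.8] F [-0.3 -0.9 -5.4] w13.0 g69
x-4.6 got -4.5 t18.4 [590.9  47.3 233.9] F [ 0.  -0.1 -6.2] w13.0 g68
x-2.6 got -2.4 t18.7 [593.   47.5 233.9] F [-0.1 -0.1 -6.1] w12.9 g68
x-0.6 got -0.4 t18.9 [595.   47.7 234. ] F [ 0.2  0.8 -7.4] w12.8 g69
x1.4 got 1.5 t19.2 [596.9  47.8 234. ] F [-0.5  0.5 -5.9] w13.0 g69
x3.4 got 3.5 t19.4 [598.9  48.  234. ] F [-0.6  0.1 -6.7] w12.3 g69
x5.4 got 5.4 t19.7 [600.8  48.1 233.9] F [ 0.2  0.5 -6.5] w13.1 g69
```

```bash
python3 - <<'E'
from h import *
x=dx(); z=234.0
while x<14:
    x+=1.5; move_straight([*dk(x,0),z],velocity=30); f=read_state()["force"]; st(f"x{x:.1f} got {dx():.1f}")
    if np.linalg.norm(f[:2])>10: break
snap("wrist","wh")
v=snap("top","th")
cv2.imwrite("pics/th_c.png",cv2.resize(v[0][150:340,180:360,::-1],None,fx=3,fy=3))
E
python3 -c "
import cv2,numpy as np
a=cv2.imread('pics/wh.png');b=cv2.imread('pics/th_c.png');b=cv2.resize(b,None,fx=480/b.shape[0],fy=480/b.shape[0])
c=np.hstack([a,b]);cv2.imwrite('pics/hh.png',cv2.resize(c,None,fx=800/c.shape[1],fy=800/c.shape[1]))"
```

```text
x6.9 got 6.3 t19.9 [601.7  48.3 233.9] F [-3.4  0.4 -4.2] w13.0 g69
x8.4 got 7.1 t20.2 [602.5  48.4 234. ] F [-6.3  0.4 -1.2] w13.0 g69
x9.9 got 7.7 t20.4 [603.1  48.5 234. ] F [-10.2   0.2   1.5] w12.7 g70
```

View pics/hh.png

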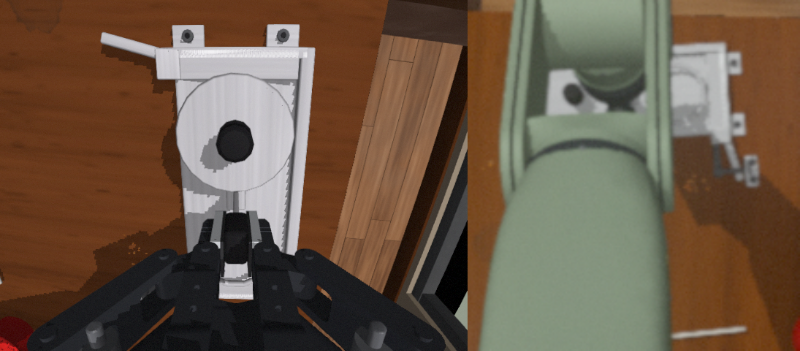

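The wrist view shows the caddy against the back stop, under the lips. Next I lower it, release it and look at the catch.

```bash
python3 - <<'E'
from h import *
move_straight([*dk(9.5,0),232.8],velocity=20); sleep(.1); st("pressed")
grip(34); st("rel")
p=dk(6.5,0); move_straight([*p,275],velocity=150); 
# view from robot side of catch: camera at -dock x
movep([*dk(-60,-60),330],down(np.pi+YD)); sleep(.2); v=snap("wrist","wk"); st()
c=v[0]; cv2.imwrite("pics/wk_c.png",c[40:440,:,::-1])
E
```

```text
pressed t20.9 [602.8  48.5 233.9] F [-11.3  -0.3   6.3] w12.8 g71
rel t21.2 [605.9  48.5 233.8] F [-0.8  0.7 -0.9] w34.3 g0
 t23.4 [540.5 -16.8 329.8] F [-0.  -0.3  0.4] w33.8 g0
```

View pics/wk_c.png

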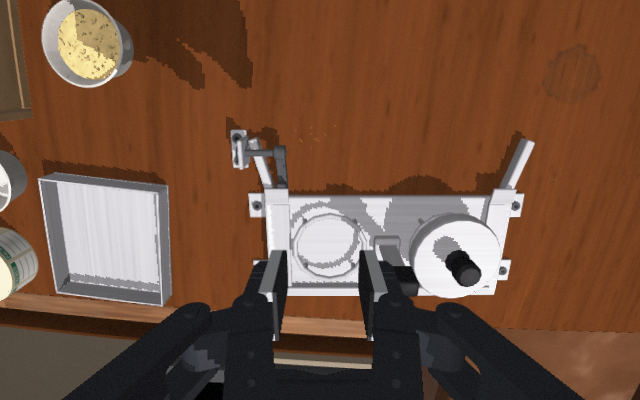

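```bash
python3 - <<'E'
from m import *
v=load("wk");P=cloud(v); c,s=np.cos(YD),np.sin(YD)
D=(P[...,:2]-O)@np.array([[c,-s],[s,c]])
for r in range(186,236,4): print(r,[tuple(np.r_[D[r,u],P[r,u,2]].round(0).astype(int)) for u in(279,281,283,285)])
for u in(330,360,390):
    g=v[0][215:260,u].astype(int); sat=g.max(1)-g.min(1); k=np.where(sat<45)[0]; r=215+k[0]
    q=plane([(u,r)],8,v)[0,:2]-O; print("rear edge",u,r,(q@np.array([[c,-s],[s,c]])).round(1))
k=P[220:340,400:500].reshape(-1,3); k=k[(k[:,2]>69)&(k[:,2]<80)]; print("knob",len(k),k.mean(0),cv2.minEnclosingCircle(k[:,:2].astype(np.float32)))
g=P[240:340,380:430].reshape(-1,3); g=g[(g[:,2]>84)&(g[:,2]<95)]; print("grip",len(g),g.mean(0))
cv2.imwrite("pics/k2.png",cv2.resize(v[0][160:260,225:525,::-1],None,fx=2.66,fy=2.66,interpolation=cv2.INTER_CUBIC))
E
```

```text
186 [(np.int64(-95), np.int64(-96), np.int64(22)), (np.int64(-95), np.int64(-95), np.int64(22)), (np.int64(-95), np.int64(-93), np.int64(22)), (np.int64(-91), np.int64(-94), np.int64(0))]
190 [(np.int64(-92), np.int64(-96), np.int64(26)), (np.int64(-92), np.int64(-94), np.int64(26)), (np.int64(-92), np.int64(-93), np.int64(26)), (np.int64(-91), np.int64(-92), np.int64(21))]
194 [(np.int64(-89), np.int64(-96), np.int64(27)), (np.int64(-89), np.int64(-94), np.int64(26)), (np.int64(-89), np.int64(-93), np.int64(28)), (np.int64(-88), np.int64(-92), np.int64(22))]
198 [(np.int64(-85), np.int64(-96), np.int64(26)), (np.int64(-85), np.int64(-95), np.int64(24)), (np.int64(-85), np.int64(-93), np.int64(25)), (np.int64(-85), np.int64(-92), np.int64(21))]
202 [(np.int64(-81), np.int64(-97), np.int64(21)), (np.int64(-81), np.int64(-95), np.int64(21)), (np.int64(-81), np.int64(-94), np.int64(19)), (np.int64(-80), np.int64(-92), np.int64(18))]
206 [(np.int64(-77), np.int64(-97), np.int64(20)), (np.int64(-77), np.int64(-96), np.int64(19)), (np.int64(-77), np.int64(-94), np.int64(19)), (np.int64(-77
[... 911 characters left out ...]
-94), np.int64(24)), (np.int64(-58), np.int64(-93), np.int64(15))]
230 [(np.int64(-56), np.int64(-98), np.int64(19)), (np.int64(-55), np.int64(-97), np.int64(18)), (np.int64(-56), np.int64(-95), np.int64(18)), (np.int64(-56), np.int64(-93), np.int64(19))]
234 [(np.int64(-51), np.int64(-99), np.int64(16)), (np.int64(-52), np.int64(-97), np.int64(18)), (np.int64(-52), np.int64(-95), np.int64(17)), (np.int64(-51), np.int64(-93), np.int64(17))]
rear edge 330 235 [-47.7 -53.5]
rear edge 360 235 [-47.7 -26.2]
rear edge 390 235 [-47.7   1.2]
knob 562 [588.59878281  91.31937512  72.24929918] ((588.4878540039062, 78.67626190185547), 33.58072280883789)
grip 286 [592.7374375   50.83990526  87.42874728]
```

View pics/k2.png

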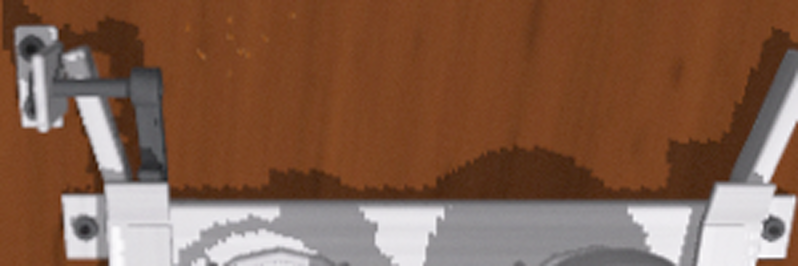

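The enlarged view shows the catch arm sloping about 27° down to the mouth, in its dropped position behind the foot. The rear edge measures about 1.7 mm short of home, so I push it low on the foot's rear edge to make sure it is seated.

```bash
python3 - <<'E'
from h import *
q=down(np.pi+YD)
grip(0,40); movep([*dk(-85,0),230],q); move_straight([*dk(-85,0),177.5],velocity=120); move_straight([*dk(-68,0),177.5],velocity=60); sleep(.1); st(f"pre {dx():.1f}")
x=-66
while x<-47:
    x+=1.5; move_straight([*dk(x,0),177.5],velocity=30); f=read_state()["force"]; st(f"{x} {dx():.1f}")
    if np.hypot(*f[:2])>11: break
move_straight([*dk(-75,0),177.5],velocity=80); move_straight([*dk(-75,0),260],velocity=200)
grip(40); movep([*dk(-20,30),320],q); sleep(.15); v=snap("wrist","wp"); P=cloud(v)
c=dk(0,54); m=(np.hypot(P[...,0]-c[0],P[...,1]-c[1])<22)&(P[...,2]>69)&(P[...,2]<78); k=P[m]; print("expect",c,"knob",len(k),k.mean(0),cv2.minEnclosingCircle(k[:,:2].astype(np.float32)))
g=P[(np.hypot(P[...,0]-O[0],P[...,1]-O[1])<22)&(P[...,2]>84)&(P[...,2]<95)]; print("grip",len(g),g.mean(0)); st()
E
```

```text
pre -68.2 t25.5 [527.5  42.3 177.4] F [ 0.3  0.4 -0.4] w0.1 g0
-64.5 -64.4 t25.7 [531.2  42.5 177.5] F [-0.7  0.7  0.3] w0.1 g0
-63.0 -62.9 t26.0 [532.7  42.6 177.5] F [ 0.3 -0.2  1. ] w-0.2 g0
-61.5 -61.4 t26.2 [534.2  42.8 177.5] F [-0.1  0.8  0.1] w-0.4 g0
-60.0 -59.9 t26.5 [535.7  42.9 177.5] F [ 0.2 -0.   0.6] w0.2 g0
-58.5 -58.4 t26.7 [537.2  43.  177.5] F [ 0.3 -1.1 -0.3] w-0.2 g0
-57.0 -57.2 t27.0 [538.4  43.1 177.4] F [-0.4 -0.1  0.5] w-0.0 g1
-55.5 -56.5 t27.2 [539.1  43.2 177.3] F [-5.4 -1.5  3.7] w0.0 g3
-54.0 -55.9 t27.5 [539.7  43.2 177.2] F [-7.3 -1.3  4.2] w0.1 g4
-52.5 -55.3 t27.7 [540.2  43.3 177. ] F [-11.2  -1.7   8. ] w0.1 g5
expect [591.05769342 101.52512772] knob 595 [588.9782535  101.74391336  71.83733168] ((589.9241333007812, 102.00748443603516), 10.474431037902832)
grip 490 [592.62083812  49.19026166  87.36857196]
 t29.8 [572.   75.5 318.7] F [ 0.3 -0.6  0.1] w40.0 g0
```

```bash
python3 - <<'E'
from h import *
for t in("wr","wk"):
    P=cloud(load(t)); Q=P.reshape(-1,3)
    Q=Q[(Q[:,2]>19)&(Q[:,2]<25)&(Q[:,0]>530)&(Q[:,0]<700)&(Q[:,1]<-140)&(Q[:,1]>-290)]
    print(t,len(Q),np.percentile(Q[:,:2],[1,99],axis=0).round(),cv2.minAreaRect(Q[:,:2].astype(np.float32)))
k=[590.2,101.7]; q=down(PD)
movep([*k,262],q); move_straight([*k,223],velocity=100); st("at knob")
grip(0,110); st("gripped")
for z in(228,233,238,243,250): move_straight([*k,z],velocity=30); st(z)
v=snap("top")
move_straight([*k,320],velocity=200); sleep(.1); st("up")
v=snap("wrist","wu"); P=cloud(v); cc=dk(0,0)
g=P[(np.hypot(P[...,0]-cc[0],P[...,1]-cc[1])<25)&(P[...,2]>80)&(P[...,2]<100)]; print("grip",len(g),g.mean(0) if len(g) else 0)
E
```

```text
wr 903 [[ 552. -274.]
 [ 676. -162.]] ((614.399169921875, -218.53977966308594), (110.54971313476562, 121.72234344482422), 87.47238159179688)
wk 1596 [[ 553. -275.]
 [ 675. -162.]] ((614.7501220703125, -218.34625244140625), (111.81743621826172, 121.59159088134766), 87.68583679199219)
at knob t31.8 [590.4 101.7 223. ] F [0.1 0.  0.6] w39.8 g0
gripped t32.1 [590.3 101.6 224.2] F [-2.1 -1.2  5.8] w16.6 g107
228 t32.5 [590.  101.7 227.5] F [ 0.2 -0.4 -4.5] w16.0 g109
233 t32.8 [589.6 101.6 231.8] F [  0.7  -0.3 -15.8] w16.3 g109
238 t33.1 [591.2 101.8 240.7] F [ 0.2 -0.5 -1.4] w16.2 g111
243 t33.4 [590.4 101.7 243.9] F [-0.3  0.5 -0.4] w16.1 g111
250 t33.8 [590.3 101.7 250.2] F [ 0.2  0.  -0.2] w16.3 g111
up t34.5 [589.6 101.6 318.1] F [ 0.6  0.2 -1.2] w16.3 g111
grip 0 0
```

```bash
python3 - <<'E'
from h import *
P=cloud(load("wu")); t=read_state()["tool_pos"]
r=np.hypot(P[...,0]-t[0],P[...,1]-t[1])
m=(r<45)
print(np.histogram(P[m][:,2],bins=np.arange(0,230,10)))
Q=P[m&(P[...,2]>120)&(P[...,2]<150)]; print(len(Q), Q.mean(0),cv2.minEnclosingCircle(Q[:,:2].astype(np.float32)))
g=P[(P[...,2]>80)&(P[...,2]<100)&(P[...,1]>20)&(P[...,1]<90)]; print(len(g),g.mean(0) if len(g) else 0)
E
```

```text
(array([1379,  448,  399, 1143,  520,    0,    0,    0,    0,    0,    0,
          0,  202, 4669, 6804,  858, 2468,  950, 1570, 4707, 6956, 7163]), array([  0,  10,  20,  30,  40,  50,  60,  70,  80,  90, 100, 110, 120,
       130, 140, 150, 160, 170, 180, 190, 200, 210, 220]))
11675 [588.15567766 115.86617529 139.78841183] ((589.0328979492188, 102.67637634277344), 38.70635986328125)
0 0
```

```bash
python3 - <<'E'
from h import *
q=down(PD); t=[614.5,-218.4]
movep([*t,290],q); st("over"); move_straight([*t,206],velocity=150)
r=move_straight([*t,192],velocity=30,f_stop=4); st(f"down {r}")
grip(44); st("rel"); move_straight([*t,290],velocity=200)
grip(85); movep([470,-190,330],down(np.pi)); sleep(.15); v=snap("wrist","wt"); st(); P=cloud(v)
X=P.reshape(-1,3); X=X[~np.isnan(X[:,0])]
Q=X[(np.hypot(X[:,0]-439,X[:,1]+207)<45)&(X[:,2]>28)&(X[:,2]<38)]; print("rim",len(Q),Q.mean(0),cv2.minEnclosingCircle(Q[:,:2].astype(np.float32)))
Q=X[(np.hypot(X[:,0]-t[0],X[:,1]-t[1])<50)&(X[:,2]>12)&(X[:,2]<20)]; print("cover top z",len(Q),Q.mean(0),cv2.minEnclosingCircle(Q[:,:2].astype(np.float32)))
Q=X[(np.hypot(X[:,0]-t[0],X[:,1]-t[1])<50)&(X[:,2]>34)&(X[:,2]<60)]; print("knob",len(Q),Q.mean(0),Q.max(0)) if len(Q) else print("no knob seen")
p=v[0];g=cv2.cvtColor(p,cv2.COLOR_RGB2GRAY)
c,s=np.cos(YD),np.sin(YD); D=(X[:,:2]-O)@np.array([[c,-s],[s,c]])
m=(np.abs(D[:,1]+96)<3)&(D[:,0]>-84)&(D[:,0]<-62)&(X[:,2]>5); 
if m.sum()>5: print("catch slope",m.sum(),np.degrees(np.arctan(np.polyfit(D[m,0],X[m,2],1)[0])))
# ring: points 15-28 high near the ring seat
e=dk(0,-54); print("expected ring",e)
Q=X[(np.hypot(X[:,0]-e[0],X[:,1]-e[1])<40)&(X[:,2]>17)&(X[:,2]<26)]; print("ring",len(Q),cv2.minEnclosingCircle(Q[:,:2].astype(np.float32)) if len(Q)>3 else 0)
E
```

```text
over t35.7 [ 614.7 -217.3  290. ] F [-0.5 -0.1 -0.8] w16.7 g111
down True t36.9 [ 614.7 -218.5  194.6] F [-1.5  0.5  3.4] w16.2 g112
rel t37.2 [ 614.3 -218.3  193.4] F [ 0.1 -0.1  0.1] w44.0 g0
 t39.9 [ 470.3 -190.1  329.8] F [-0.1  0.6 -0.7] w85.1 g0
rim 1164 [ 441.18299157 -209.11696535   31.69325199] ((439.8354187011719, -207.90379333496094), 32.0737190246582)
cover top z 3245 [ 609.12012125 -217.32481974   16.59225444] ((614.6280517578125, -218.51222229003906), 39.118675231933594)
knob 373 [ 611.61808792 -217.57660568   41.04218553] [ 624.54717743 -208.11040977   44.33706873]
catch slope 121 -10.123055706817038
expected ring [599.74230658  -6.12512772]
ring 678 ((596.2537231445312, -6.274044036865234), 35.053558349609375)
```

```bash
python3 - <<'E'
from h import *
c,s=np.cos(YD),np.sin(YD)
for t in("wd","wk","wp","wt"):
    X=cloud(load(t)).reshape(-1,3); X=X[~np.isnan(X[:,0])]; D=(X[:,:2]-O)@np.array([[c,-s],[s,c]])
    print(t,[(x,int(k.sum()),float(np.percentile(X[k,2],80).round(1))) for x in range(-98,-46,4) for k in[(abs(D[:,0]-x)<2)&(abs(D[:,1]+96)<4)&(X[:,2]>4)] if k.sum()>2])
# rear edge/cover-less pot & grip from wt
X=cloud(load("wt")).reshape(-1,3); g=X[(np.hypot(X[:,0]-O[0],X[:,1]-O[1])<25)&(X[:,2]>82)&(X[:,2]<95)]; print(len(g),g.mean(0) if len(g) else 0)
E
```

```text
wd [(-94, 55, 25.2), (-90, 49, 26.9), (-86, 49, 26.3), (-82, 52, 22.5), (-78, 49, 20.3), (-74, 47, 18.5), (-70, 53, 16.3), (-66, 44, 14.6), (-62, 77, 24.0), (-58, 45, 20.1), (-54, 45, 18.9), (-50, 40, 18.0)]
wk [(-94, 50, 25.6), (-90, 43, 27.0), (-86, 41, 26.2), (-82, 37, 21.8), (-78, 43, 19.8), (-74, 81, 213.0), (-70, 397, 214.8), (-66, 690, 212.3), (-62, 357, 213.1), (-58, 293, 213.2), (-54, 250, 213.5), (-50, 188, 215.7)]
wp [(-94, 52, 25.6), (-90, 53, 26.9), (-86, 53, 26.8), (-82, 61, 23.1), (-78, 63, 20.7), (-74, 62, 18.3), (-70, 54, 16.6), (-66, 56, 14.1), (-62, 97, 24.0), (-58, 64, 19.1), (-54, 52, 19.0), (-50, 42, 17.6)]
wt [(-94, 61, 24.8), (-90, 37, 26.8), (-86, 22, 26.3), (-82, 24, 21.8), (-78, 29, 19.6), (-74, 28, 18.4), (-70, 28, 16.3), (-66, 26, 14.4), (-62, 76, 23.2), (-58, 30, 19.4), (-54, 35, 18.8), (-50, 23, 17.4)]
434 [590.02759622  45.50739823  86.45585689]
```

```bash
python3 - <<'E'
from h import *
from scipy.optimize import least_squares
for t in("wk","wp","wt"):
    X=cloud(load(t)).reshape(-1,3); X=X[~np.isnan(X[:,0])]
    d=np.hypot(X[:,0]-597.5,X[:,1]+6); Q=X[(d>25)&(d<38)&(X[:,2]>18)&(X[:,2]<25)]
    if len(Q)<20: print(t,len(Q));continue
    r=least_squares(lambda p:np.hypot(Q[:,0]-p[0],Q[:,1]-p[1])-p[2],[597.5,-6,31],loss="soft_l1")
    a=np.degrees(np.arctan2(Q[:,1]+6,Q[:,0]-597)); print(t,len(Q),r.x.round(1),np.abs(r.fun).mean().round(2),np.histogram(a,8,(-180,180))[0])
E
```

```text
wk 1030 [598.3  -6.5  31.9] 1.19 [146 142 132 138 141  58 131 142]
wp 1280 [598.8  -5.9  31.8] 1.16 [146 160 170 169 154 155 159 167]
wt 676 [595.3  -6.7  31.8] 1.09 [149  96   0   0  77 130 111 113]
```

```bash
python3 - <<'E'
from h import *
q=down(PD); p=[439.8,-207.9]; r0=[598.6,-6.1]
movep([*p,260],q); move_straight([*p,187],velocity=100); sleep(.1); st("at")
grip(30,25); st("grip"); a=read_state()["tool_pos"][2]
move_straight([*p,200],velocity=50); move_straight([*p,305],velocity=150); st("lift")
movep([*r0,305],q); sleep(.2); st("over"); move_straight([*r0,225],velocity=120); move_straight([*r0,206],velocity=60); st(f"near a={a:.1f}")
r=move_straight([*r0,192],velocity=20,f_stop=2.5); st(f"down {r}")
E
```

```text
at t42.2 [ 440.1 -208.   187.7] F [-0.2  0.2  1. ] w85.4 g0
grip t42.6 [ 439.9 -208.   187.9] F [-1.8  0.7  5.7] w61.1 g26
lift t43.8 [ 439.4 -207.7  304.1] F [-0.1  0.3 -0.9] w61.3 g27
over t45.0 [598.1  -7.5 305.2] F [-0.3 -1.2 -1.4] w61.3 g27
near a=187.9 t46.3 [598.5  -6.1 205.5] F [-0.7 -0.1 -1.6] w61.0 g27
down True t46.9 [598.6  -6.2 196. ] F [-1.3 -1.1  3.2] w61.3 g28
```

```bash
python3 - <<'E'
from h import *
r0=[598.6,-6.2]
grip(80); st("rel"); move_straight([*r0,205],velocity=30); move_straight([*r0,300],velocity=150)
movep([*dk(-80,-70),340],down(np.pi+YD)); sleep(.2); v=snap("wrist","wf"); st()
X=cloud(v).reshape(-1,3); X=X[~np.isnan(X[:,0])]
Q=X[(np.hypot(X[:,0]-r0[0],X[:,1]-r0[1])<45)&(X[:,2]>36)&(X[:,2]<50)]; print("rim",len(Q),Q.mean(0),cv2.minEnclosingCircle(Q[:,:2].astype(np.float32)))
D=(X[:,:2]-O)@np.array([[np.cos(YD),-np.sin(YD)],[np.sin(YD),np.cos(YD)]])
print([(x,float(np.percentile(X[k,2],60).round(1))) for x in range(-90,-62,4) for k in[(abs(D[:,0]-x)<2)&(abs(D[:,1]+96)<4)&(X[:,2]>4)&(X[:,2]<60)] if k.sum()>2])
E
```

```text
rel t47.2 [598.1  -6.1 194.9] F [ 0.5  0.5 -0.7] w80.1 g0
 t50.1 [521.4 -28.5 339.8] F [ 0.4 -0.5 -0.3] w80.2 g0
rim 833 [605.18531702  -4.61346888  39.66202535] ((598.9365844726562, -5.889454364776611), 32.67201232910156)
[(-90, 26.5), (-86, 25.7), (-82, 21.5), (-78, 19.8), (-74, 17.8), (-70, 16.0), (-66, 13.4)]
```

View pics/wf.png

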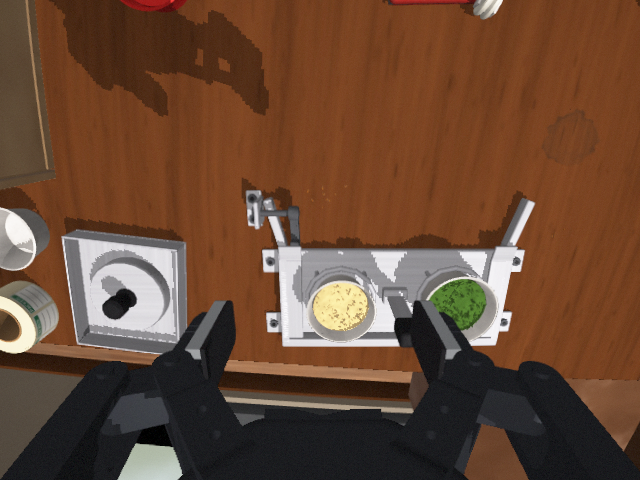

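The filled pot sits upright in the ring at (341,305). The catch at (294,225) is down behind the caddy, the other pot at (460,303) is uncovered, and the cover lies flat, knob up, in the tray at (128,295).

```bash
python3 -c "
from bench import *
print(close_job())"
```

```text
the job is handed in; nothing more can be done
None
```

The job is done and handed in at about 50 s: the caddy is home in the dock with the catch down behind it, the cover lies flat and knob up in the tray, and the filled pot stands upright in the caddy's empty ring.

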